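# Sort the parts after a mower service

## Task

Turn the red swing tab aside, lift the yellow air filter out of its housing and lay it flat, rib up, in the red tray, with the oil filter (dark can, white band) standing upright beside it; never tip the oil filter over. From the bench, stand the green-and-yellow carton upright in the green tray and lay the steel pulley flat, hub up, in the blue tray, each on the tray floor beside the stock there. Leave the amber beacon lens standing where it is, and let go of everything at the end.

Things in the scene. Friction and masses are not known exactly. Their poses are not given: they have to be found in the camera images.
- tab (a joint): Red swing tab on the black housing, rad, range -0.35 to 1.9, starts within 0.25 of 0. At 0 it points from its pivot along the air filter's own -x, over the filter's edge by 23 mm; it grows counter-clockwise seen from above (free end towards the filter's -y). The filter is free to rise from about 1.4. Light friction (0.7 N at the post); stays where left.
- tab_post (a point): Centre of the top of the red post (10 mm diameter, 22 mm tall, top 56 mm above the bench) on the tab's free end, 30 mm from the pivot. The pivot is fixed on the housing's rim, 59 mm along the seated air filter's own +x from its centre. The tab is a bar 12 mm wide, 4 mm thick, its top 22 mm below this point.
- panel_filter: Used air filter: yellow slab 92 (x) by 68 (y) by 20 mm, grey pleats on top, with an upright yellow rib in its middle: 44 mm long in x, 10 mm thick in y, 24 mm tall (top 44 mm above origin). Origin: centre of the underside, z up. Sits 3 mm loose in a fixed black housing (x -57 to +73, y -46 to +46 mm from it; rim 28 mm above the bench, level with the slab; pocket floor 8 mm). 90 g.
- oil_filter: Used spin-on oil filter: dark steel can with a white band, 60 mm diameter, 76 mm tall, standing upright. Origin: centre of the underside, z up. 0.25 to 0.5 kg.
- carton: Closed green filter carton with a yellow band, 46 mm (x) by 60 mm (y) by 74 mm tall (z), standing on the bench. Origin: centre of the underside. 0.15 to 0.31 kg.
- pulley: Steel belt pulley lying flat on the bench: disc 60 mm diameter and 14 mm thick, with a round hub of 28 mm diameter on top reaching 46 mm above the underside. Origin: centre of the underside, z up through the hub. 0.3 to 0.5 kg.
- red_tray: Red open tray fixed to the bench: 130 (x) by 185 (y) by 35 mm tall, walls and floor 4 mm, inside 122 x 177 mm. Origin: centre of the underside (inner floor at z = +4 mm). Empty at the start; takes both used filters: air filter and oil filter fit side by side along its y, the air filter's long side along the tray's x.
- green_tray: Green open tray fixed to the bench: 130 (x) by 185 (y) by 35 mm tall, walls and floor 4 mm, inside 122 x 177 mm. Origin: centre of the underside (inner floor at z = +4 mm). A loose brown-and-yellow stock carton (52 x 40 x 58 mm tall) stands in its +y end, centred about 58 mm from the tray's centre; the -y side (all of y below about +32 mm) is free.
- blue_tray: Blue open tray fixed to the bench: 130 (x) by 185 (y) by 35 mm tall, walls and floor 4 mm, inside 122 x 177 mm. Origin: centre of the underside (inner floor at z = +4 mm). A loose small stock pulley (44 mm diameter, 32 mm tall) lies in its +y end, centred about 57 mm from the tray's centre; the -y side (all of y below about +30 mm) is free.
- beacon_lens: Amber beacon lens, a bystander standing among the things on the bench: dome 60 mm diameter at the foot, 77 mm tall. Origin: centre of the underside, z up. Not to be moved.
Things that resemble listed ones, but are neither listed nor needed, are in the scene too. Leave any purple look-alike of the pulley alone.

How it is judged:
By the outcome, as a careful person would: the job done as asked, in the order asked, and still so for the second after the job is handed in, with the robot touching nothing.
It also fails if it takes over 134 s, if anything falls off the work surface, if the arm or the gripper's body presses on something with over 40 N, if the wrist force passes 120 N, or if a joint passes its speed limit or range.

## Robot

A 7-joint arm with a two-finger parallel gripper is mounted at the origin on the work surface. World frame = base frame: x ahead of the robot, y to its left, z up, the work surface at z = 0. Lengths are in m, angles in rad, forces in N, time in s.
With the tool pointing down it reaches from about 0.425 to 0.875 m from the base axis. Payload 4.7 kg.
Tool frame: the origin (TCP) lies midway between the tips of the shut fingers; the grasp point (between the pads) lies 19 mm behind it; z points along the fingers, x is the direction in which the jaws open and shut, and the axes are right-handed (so a half turn about z gives the same grasp; the last joint's range is limited). The gripper opens to 87 mm and grips with 3 to 60 N. Pads are 19 mm wide; open, the fingers measure 117 mm over their backs; the gripper's body (75 mm by 190 mm) begins 51 mm behind the grasp point.
Start: joints at [-1.198, 0.321, -0.07, 1.45, 0.023, 1.371, -0.057], TCP at [0.228, 0.609, 0.223] pointing down, gripper open.
Joint ranges: [-2.86, 2.86], [-0.3, 2.09], [-1.38, 1.24], [0.06, 2.45], [-1.56, 4.7], [0.09, 2.05], [-2.69, 2.69]. Speed limits (rad/s): [2.57, 2.57, 3.14, 3.14, 3.14, 3.14, 3.14].

## Interface

Orientations are given as a rotation vector (axis times angle).
In Python, from bench import get_state, eyes, ticket gives the robot as it stands.
- The arm moves only by the tool carry_out, never from a script. Its argument "motion" is a list of rows, each a list of 2 entries, a list of its own where there are three numbers: the shift along the world's x, y, z in m, then the turn about the world's z in rad. A call has 1 to 20 rows; each row is the pose to reach, as a shift and turn from the pose commanded when the call began; what a row does not reach only later rows make up. A row lasts 1/10 s, in which the tool goes at most 50 mm and 8.59 degrees, less where a joint would pass 70% of its speed; a pose out of reach is approached as far as the arm can. A call with a gripper value outside its range is refused whole. "grip" is the gripper command: -1 is fully open, 1 is shut, values between are in proportion, set as the call begins (left out, the last holds). The fingers move at their own pace and stop on an object; "squeeze" is the grip in N (left out, the last holds). Time passes only in rows, so rows that repeat a pose let the fingers close. It gives the time, the measured TCP pose, the force and the opening at its end, in the units of the state.
- get_state(): the state, without advancing time (a new reading comes with each control period).
- eyes.get_image(name): name is "scene" or "side" or "wrist"; returns a dict with "pixels" (400x640x3 uint8, blue, green, red), "mtx" (3x3 intrinsics, pixels), "extrinsics" (4x4, takes a point from camera to world coordinates). Camera axes: x right, y down, z forward; pixel columns grow to the right and rows downward; lengths in m; the calibration is good to about 2 mm. A picture is of the moment at which its call begins. There is no depth.
- ticket.close_job(): hands the job in, once; it reports no verdict.
The state is a dict: "time": time; "joint_positions": joint angles; "qd": joint speeds; "joint_torque": joint torques, N m; "position": TCP position; "tool_rot": TCP orientation; "ft_force": force on the tool from outside, world axes, zero at the start; "torque": the same for the moment, N m; "grip_width": opening from 0.0 (shut) to 1.0 (fully open).
Only numpy, scipy, OpenCV 4.12 (cv2) and the standard library are available. Lean on these libraries where they do the work, as an engineer would, in place of code of your own. Each camera call takes 0.05 s, during which the arm holds its last target. There are 200 camera calls.

## Working session

There is one attempt and no reset: what is moved stays moved. The work goes in short steps, Python scripts to look and compute and a tool call to move; the robot and the scene stay as the last step left them, time stands still between calls to the robot, and variables do not carry over. Pictures are saved under pics/ and viewed, about 12 in all and at most 16, crops included, and the job is handed in when it is done.

Besides the shell and the picture viewer there is one more tool, called after "Emit:" as name([rows], argument=value, ...), one row to a line, values as JSON. carry_out: Moves the arm, as the interface text tells. Its arguments: {"type":"object","properties":{"motion":{"type":"array","items":{"type":"array"}},"grip":{"type":"number"},"squeeze":{"type":"number"}},"required":["motion"]}

```bash
ls; mkdir -p pics
cat > h.py <<'E'
import numpy as np, cv2
from bench import get_state, eyes, ticket
def cam(n):
    d=eyes.get_image(n); return d["pixels"],np.array(d["mtx"]),np.array(d["extrinsics"])
def ray(px,K,E):
    d=E[:3,:3]@np.linalg.solve(K,[px[0],px[1],1.]); return E[:3,3],d
def onz(px,K,E,z):
    o,d=ray(px,K,E); return o+d*(z-o[2])/d[2]
def proj(P,K,E):
    p=np.linalg.inv(E)@np.append(P,1.); q=K@p[:3]; return q[:2]/q[2]
E
python3 - <<'E'
from h import *
s=get_state(); print(s)
for n in("scene","side","wrist"):
    p,K,E=cam(n); cv2.imwrite(f"pics/{n}0.png",p); np.savez(f"pics/{n}0.npz",p=p,K=K,E=E); print(n,K[0,0],E.round(3).tolist())
a=cv2.imread("pics/scene0.png");b=cv2.imread("pics/side0.png")
E
```

```text
pics
{'time': 0.0, 'joint_positions': array([-1.1979111 ,  0.32183138, -0.07009222,  1.45165296,  0.02261535,
        1.37078111, -0.05691623]), 'qd': array([-1.18441933e-03, -9.99252042e-05,  1.44376349e-03, -2.59203314e-04,
        8.54080088e-04, -1.51564973e-03,  2.24121011e-05]), 'joint_torque': array([-1.72096229e-04, -4.91294003e+01, -4.03813524e-01, -3.12519228e+01,
       -6.37795287e-02,  4.39798983e-02,  1.59478177e-04]), 'position': array([0.22809712, 0.6080886 , 0.22146718]), 'tool_rot': array([ 2.58119137e+00,  1.78878490e+00, -2.33196499e-03]), 'ft_force': array([-0.85658279, -0.41091597,  0.48800005]), 'torque': array([-0.00060869, -0.0074853 ,  0.00020933]), 'grip_width': 0.9965214194646097}
scene 418.30509888783973 [[-0.901, 0.249, -0.356, 0.866], [0.434, 0.515, -0.739, 0.766], [-0.001, -0.82, -0.572, 0.631], [0.0, 0.0, 0.0, 1.0]]
side 367.50378202029833 [[-0.999, -0.032, 0.029, 0.457], [-0.042, 0.612, -0.79, 0.708], [0.008, -0.79, -0.612, 0.63], [0.0, 0.0, 0.0, 1.0]]
wrist 318.5403779207475 [[0.352, 0.908, 0.228, 0.166], [0.936, -0.34, -0.088, 0.632], [-0.003, 0.245, -0.97, 0.383], [0.0, 0.0, 0.0, 1.0]]
```

View pics/scene0.png

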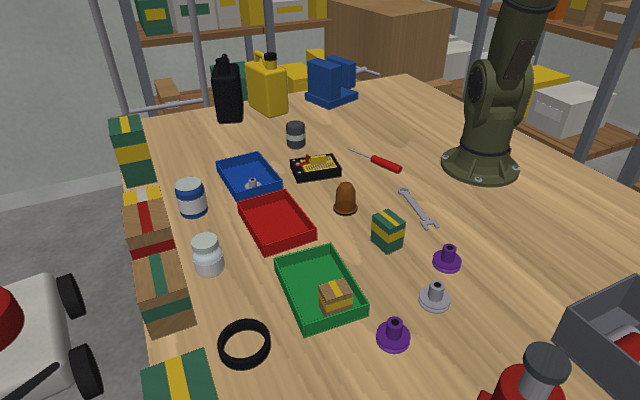

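View pics/side0.png

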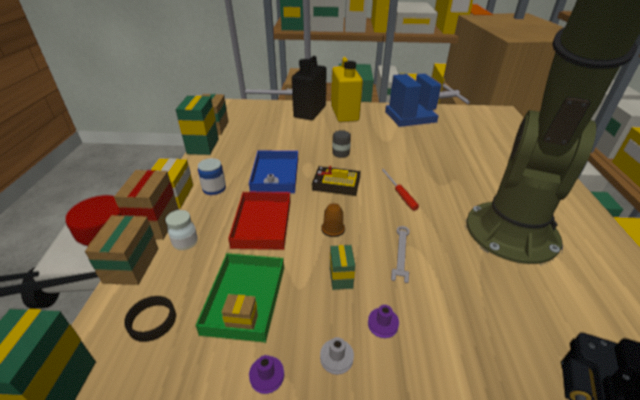

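Candidates in the scene view:
- **Pulley:** the grey one at (435,296). The purple ones at (447,258) and (393,336) are decoys.
- **Oil filter:** the dark can with a white band at (295,135). The blue/white jars at (190,197) and (207,254) are not it.
- **Carton:** green and yellow on the bench at (388,231). The brown stock carton is at (336,296), and the other boxes are off the bench at the left.
- **Air filter:** in the black housing at (316,167).
- **Lens:** (345,198).

Next I'll zoom in to confirm these choices and read the corners.

Run:
```python
from h import *
a=cv2.imread("pics/scene0.png")
c1=cv2.resize(a[110:335,210:380],None,fx=3.5*0.76,fy=3.5*0.76,interpolation=cv2.INTER_CUBIC)
c2=cv2.resize(a[130:190,270:380],None,fx=3.0,fy=3.0,interpolation=cv2.INTER_CUBIC)
c3=cv2.resize(a[200:320,360:470],None,fx=3.0,fy=3.0,interpolation=cv2.INTER_CUBIC)
o=np.zeros((600,800,3),np.uint8)
o[:c1.shape[0],:c1.shape[1]]=c1
o[:180,460:790]=c2; o[200:560,460:790]=c3
cv2.imwrite("pics/z1.png",o)
hsv={n:cv2.cvtColor(cv2.imread(f"pics/{n}0.png"),cv2.COLOR_BGR2HSV) for n in("scene","side")}
cal={n:np.load(f"pics/{n}0.npz") for n in hsv}
col={"blue":((105,150,60),(125,255,255)),"red":((174,150,50),(180,255,255)),"green":((55,130,40),(80,255,255)),"amber":((3,100,30),(12,255,200)),"purple":((130,80,40),(160,255,255))}
for k,(l,u) in col.items():
  for n in hsv:
    m=cv2.inRange(hsv[n],l,u)
    if k=="red": m|=cv2.inRange(hsv[n],(0,190,60),(3,255,255))
    m=cv2.morphologyEx(m,cv2.MORPH_CLOSE,np.ones((3,3)))
    cs,_=cv2.findContours(m,0,2)
    for c in sorted(cs,key=cv2.contourArea)[::-1][:5]:
      if cv2.contourArea(c)<150: continue
      h=cv2.convexHull(c); q=cv2.approxPolyDP(h,4,True)[:,0]
      x,y,w,hh=cv2.boundingRect(c)
      print(k,n,(x,y,w,hh),[tuple(map(int,p))+tuple((onz(p,cal[n]["K"],cal[n]["E"],.035)[:2]*1000).round().astype(int).tolist()) for p in q] if k in("blue","red","green") and w>40 else onz((x+w/2,y+hh),cal[n]["K"],cal[n]["E"],0)[:2].round(3))
```

```text
blue scene (305, 55, 53, 54) [(355, 62, -105, -952), (356, 98, 108, -556), (330, 108, 239, -513), (305, 98, 282, -641), (307, 61, 90, -1064), (333, 55, -63, -1097)]
blue scene (216, 152, 67, 49) [(258, 152, 576, -309), (282, 187, 579, -101), (235, 200, 704, -97), (216, 161, 701, -310)]
blue scene (175, 184, 29, 17) [ 0.803 -0.195]
blue side (250, 152, 47, 40) [(296, 152, 579, -303), (293, 191, 566, -95), (251, 189, 682, -98), (258, 152, 699, -296)]
blue side (392, 75, 48, 44) [(395, 76, 184, -1026), (425, 75, 40, -1049), (437, 83, 5, -946), (435, 116, 83, -597), (417, 118, 154, -575), (392, 99, 228, -750)]
red scene (237, 189, 80, 68) [(285, 189, 575, -89), (315, 227, 570, 86), (316, 239, 585, 125), (264, 256, 705, 128), (237, 202, 702, -86)]
red scene (0, 287, 23, 64) [1.167 0.129]
red scene (477, 364, 48, 36) [(523, 364, 415, 546), (524, 399, 459, 589), (477, 399, 521, 559), (506, 368, 445, 539)]
red scene (614, 333, 26, 28) [0.226 0.605]
red scene (130, 239, 45, 20) [(174, 245, 868, 11), (136, 258, 946, 18), (130, 252, 955, -7), (172, 239, 869, -12)]
red side (230, 192, 60, 56) [(
[... 544 characters left out ...]
344), (197, 322, 700, 320)]
green side (0, 312, 60, 82) [(58, 312, 968, 311), (20, 393, 936, 458), (0, 392, 969, 458), (0, 365, 1001, 416), (42, 312, 997, 312)]
green side (177, 96, 36, 23) [ 1.002 -0.591]
green side (0, 310, 24, 32) [1.043 0.355]
green side (594, 193, 28, 22) [-0.281 -0.078]
amber scene (548, 0, 21, 20) [-1.853 -1.269]
amber side (228, 191, 63, 59) [0.627 0.097]
amber side (65, 182, 109, 64) [0.964 0.101]
amber side (395, 184, 24, 27) [ 0.256 -0.067]
amber side (127, 169, 27, 29) [ 0.995 -0.087]
purple scene (376, 316, 34, 38) [0.575 0.422]
purple scene (432, 244, 30, 29) [0.367 0.307]
purple side (249, 355, 35, 39) [0.557 0.426]
purple side (368, 305, 31, 33) [0.353 0.315]
```

View pics/z1.png

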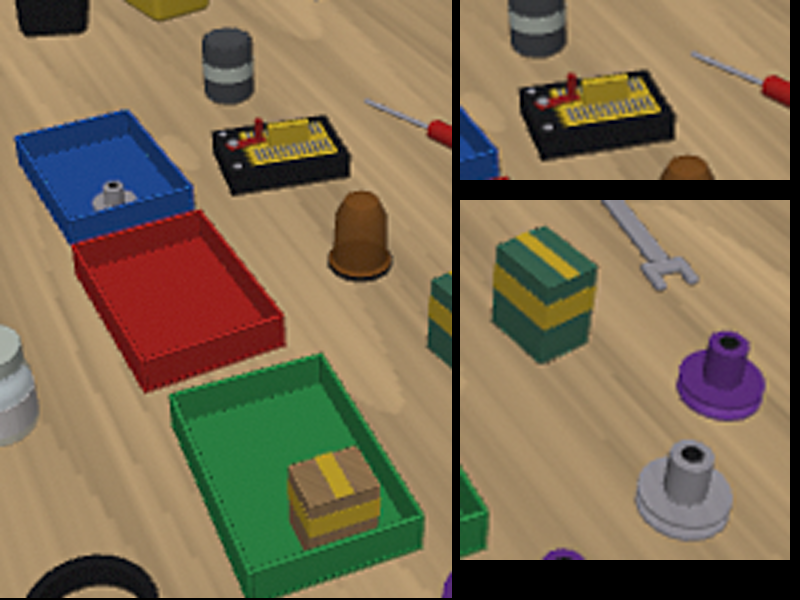

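Run:
```python
from h import *
d=np.load("pics/scene0.npz");K,E=d["K"],d["E"]
f=lambda n,ps,z:print(n,[(onz(p,K,E,z)[:2]*1000).round().tolist() for p in ps])
f("oiltop",[(295.7,124.3)],.076); f("oilbotfront",[(295.7,148.7)],0)
f("rib",[(310.7,157),(326,154)],.052)
f("housing",[(290.3,160.7),(330.7,153.7),(341,167.3),(297,175)],.028)
f("carton",[(372.3,216.7),(386.7,209.3),(405.7,220.7),(388.3,229)],.074)
f("pulley",[(436.7,284.7)],.046);f("pulley disc",[(435,296)],.014)
f("lensbot",[(345,214)],0); f("lenstop",[(346,182)],.077)
f("post",[(308,152)],.056)
f("stockpulley",[(252.6,180)],.032)
f("stockcarton",[(319,284),(334,278),(353,289),(335,297)],.058)
f("othercans",[(207,274),(190,214)],0); f("post",[(343,355)],0)
s=np.load("pics/side0.npz");K,E=s["K"],s["E"]
f("S pulley",[(337,345)],.046); f("S oil",[(342,134)],.076); f("S carton",[(343,254)],.074)
```

```text
oiltop [[435.0, -356.0]]
oilbotfront [[444.0, -341.0]]
rib [[460.0, -186.0], [413.0, -183.0]]
housing [[505.0, -231.0], [381.0, -218.0], [390.0, -134.0], [517.0, -150.0]]
carton [[462.0, 153.0], [418.0, 143.0], [404.0, 197.0], [453.0, 204.0]]
pulley [[440.0, 357.0]]
pulley disc [[438.0, 357.0]]
lensbot [[464.0, 32.0]]
lenstop [[450.0, 7.0]]
post [[458.0, -209.0]]
stockpulley [[636.0, -172.0]]
stockcarton [[644.0, 269.0], [612.0, 267.0], [593.0, 307.0], [631.0, 310.0]]
othercans [[821.0, 91.0], [813.0, -137.0]]
post [[654.0, 386.0]]
S pulley [[442.0, 360.0]]
S oil [[435.0, -354.0]]
S carton [[432.0, 172.0]]
```

The zoom confirms the choices. The oil can's white band, the housing with the red tab, the carton and the grey pulley all match the descriptions. The first move goes above the housing for a close look.

Emit:
carry_out([
  [[0.272,-0.4,0],-1.4],
  [[0.272,-0.4,0],-1.4],
  [[0.272,-0.4,0],-1.4],
  [[0.272,-0.4,0],-1.4],
  [[0.272,-0.4,0],-1.4],
  [[0.272,-0.4,0],-1.4],
  [[0.272,-0.4,0],-1.4],
  [[0.272,-0.4,0],-1.4],
  [[0.272,-0.4,0],-1.4],
  [[0.272,-0.4,0],-1.4],
  [[0.215,-0.793,0],-2.88],
  [[0.215,-0.793,0],-2.88],
  [[0.215,-0.793,0],-2.88],
  [[0.215,-0.793,0],-2.88],
  [[0.215,-0.793,0],-2.88],
  [[0.215,-0.793,0],-2.88],
  [[0.215,-0.793,0],-2.88],
  [[0.215,-0.793,0],-2.88],
  [[0.215,-0.793,0],-2.88],
  [[0.215,-0.793,0],-2.88],
])

```text
time: 2.15
position: [0.4425, -0.1863, 0.2225]
tool_rot: [-2.099, 2.337, 0.0]
ft_force: [0.4, 0.7, 0.0]
grip_width: 0.999
```

Run:
```python
from h import *
s=get_state(); r=cv2.Rodrigues(s["tool_rot"])[0]
print(s["time"],s["position"],np.arctan2(r[1,0],r[0,0]),s["joint_positions"].round(2),r[:,2].round(3))
p,K,E=cam("wrist"); cv2.imwrite("pics/w1.png",p); np.savez("pics/w1.npz",p=p,K=K,E=E)
```

```text
2.15 [ 0.44247146 -0.18625741  0.22252432] -1.6781556671253082 [-0.39 -0.08  0.7   1.88  0.05  1.33 -1.38] [ 0.  0. -1.]
```

View pics/w1.png

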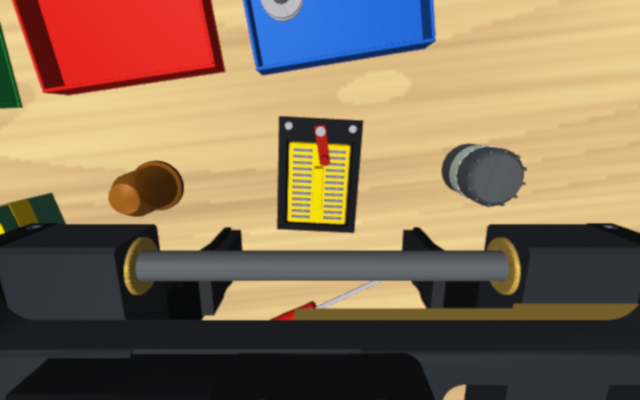

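The wrist view shows the filter slab from about (289,142) to (350,224), the pivot at (320,131), the post near (325,161), the oil filter on the right and the lens on the left.

Run:
```python
from h import *
d=np.load("pics/w1.npz");p,K,E=d["p"],d["K"],d["E"]
h=cv2.cvtColor(p,cv2.COLOR_BGR2HSV); r=slice(110,240)
def big(m):
    cs,_=cv2.findContours(m,0,2); return max(cs,key=cv2.contourArea)[:,0].astype(float)
def msk(m):
    z=np.zeros_like(m); z[110:240,270:370]=m[110:240,270:370]; return z
G=lambda c,z:np.array([onz(q,K,E,z)[:2] for q in c],np.float32)*1000
y=big(cv2.morphologyEx(msk(cv2.inRange(h,(22,100,60),(35,255,255))),3,np.ones((9,9))))
print("yellow",cv2.minAreaRect(G(y,.028)))
b=big(cv2.morphologyEx(msk(cv2.inRange(h,(0,0,0),(180,255,70))),3,np.ones((21,21))))
print("housing",cv2.minAreaRect(G(b,.028)))
rm=msk(cv2.inRange(h,(0,150,50),(8,255,255))|cv2.inRange(h,(172,150,50),(180,255,255)))
c=big(rm); x,yy,w,hh=cv2.boundingRect(c.astype(np.int32)); print("red box",x,yy,w,hh)
for v,u in ((320.5,131),): print("pivot",G([(v,u)],.034))
big_=cv2.resize(p[110:240,270:370],None,fx=4.5,fy=4.5,interpolation=cv2.INTER_CUBIC)
cv2.imwrite("pics/w1z.png",big_)
```

```text
yellow ((438.6776428222656, -181.34564208984375), (69.84273529052734, 94.59844970703125), 80.8497314453125)
housing ((446.8189392089844, -182.72763061523438), (89.2961654663086, 127.23554992675781), 80.7483901977539)
red box 315 133 14 32
pivot [[ 496.94086 -191.16425]]
```

View pics/w1z.png

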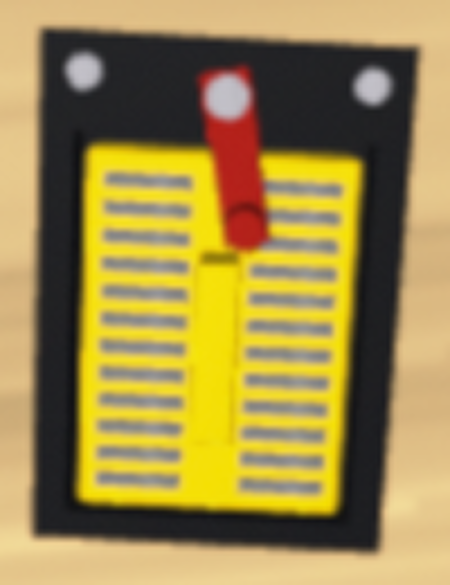

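Run:
```python
from h import *
d=np.load("pics/w1.npz");p,K,E=d["p"],d["K"],d["E"]
post=onz((270+247/4.5,110+219/4.5),K,E,.056)[:2]*1000
yaw=-.161; c=np.array([438.7,-181.4]); ux=np.array([np.cos(yaw),np.sin(yaw)]);uy=np.array([-ux[1],ux[0]])
pv=c+59*ux
v=pv-post; print(post,np.linalg.norm(v), "theta",np.arctan2(v[1],v[0])-yaw)
th0=np.arctan2(v[1],v[0])-yaw
s=get_state(); t=s["position"]*1000
print("tcp",t)
for th in [th0,.35,.6,.85,1.1,1.35,1.6,1.8]:
    P=pv+30*(-np.cos(th)*ux-np.sin(th)*uy); print(round(th,2),(P-t[:2]).round(1), P.round(1))
```

```text
[ 469.56953735 -192.78522051] 27.435216056294028 theta 0.23130355067986766
tcp [ 442.77700346 -185.28158546  222.45354337]
0.23 [24.2 -7.7] [ 467. -193.]
0.35 [ 24.7 -11.2] [ 467.5 -196.5]
0.6 [ 27.  -18.3] [ 469.8 -203.6]
0.85 [ 31.  -24.6] [ 473.8 -209.9]
1.1 [ 36.4 -29.8] [ 479.2 -215.1]
1.35 [ 43.  -33.4] [ 485.8 -218.7]
1.6 [ 50.2 -35.3] [ 493.  -220.6]
1.8 [ 56.2 -35.5] [ 499.  -220.8]
```

The slab centre is at (438.7, -181.4) mm with yaw -0.161, and the tab is at about 0.23 rad. I'll cage the post loosely between the fingers and swing it round.

Emit:
carry_out([
  [[0.031,-0.0076,0],0.18],
  [[0.031,-0.0076,0],0.18],
  [[0.031,-0.0076,-0.04],0.18],
  [[0.031,-0.0076,-0.08],0.18],
  [[0.031,-0.0076,-0.11],0.18],
  [[0.031,-0.0076,-0.13],0.18],
  [[0.031,-0.0076,-0.13],0.18],
  [[0.031,-0.0076,-0.15],0.18],
  [[0.031,-0.0076,-0.165],0.18],
  [[0.031,-0.0076,-0.18],0.18],
  [[0.031,-0.0076,-0.18],0.18],
], grip=0.54, squeeze=20)

```text
time: 3.3
position: [0.4729, -0.1914, 0.0411]
tool_rot: [2.311, -2.126, -0.004]
ft_force: [0.1, -0.5, 0.1]
grip_width: 0.239
```

Emit:
carry_out([
  [[0.0005,-0.003,0],0.13],
  [[0.001,-0.006,0],0.27],
  [[0.0025,-0.009,0],0.42],
  [[0.0045,-0.012,0],0.57],
  [[0.007,-0.0147,0],0.72],
  [[0.009,-0.017,0],0.87],
  [[0.012,-0.019,0],1.02],
  [[0.015,-0.0202,0],1.17],
  [[0.0185,-0.021,0],1.32],
  [[0.022,-0.0214,0],1.47],
  [[0.0255,-0.0212,0],1.62],
  [[0.0255,-0.0212,0],1.62],
  [[0.0255,-0.0212,0],1.62],
  [[0.0255,-0.0212,0.06],1.62],
  [[0.0255,-0.0212,0.12],1.62],
  [[-0.01,0.0,0.18],1.47],
  [[-0.03,0.0076,0.18],0.87],
  [[-0.03,0.0076,0.18],0.27],
  [[-0.03,0.0076,0.18],-0.18],
  [[-0.03,0.0076,0.18],-0.18],
])

```text
time: 5.3
position: [0.4443, -0.1842, 0.2236]
tool_rot: [-2.987, 0.968, -0.003]
ft_force: [-0.3, 0.5, 0.5]
grip_width: 0.232
```

```bash
cat > look.py <<'E'
from h import *; import sys
def look(n,name,crop=None,f=1):
    p,K,E=cam(n); np.savez(f"pics/{name}.npz",p=p,K=K,E=E)
    if crop: x0,y0,x1,y1=crop; p=cv2.resize(p[y0:y1,x0:x1],None,fx=f,fy=f,interpolation=cv2.INTER_CUBIC)
    cv2.imwrite(f"pics/{name}.png",p)
    s=get_state(); r=cv2.Rodrigues(s["tool_rot"])[0]
    print(s["time"],s["position"].round(4),np.arctan2(r[1,0],r[0,0]).round(3),s["grip_width"],s["joint_positions"].round(2))
if __name__=="__main__":
    a=sys.argv; look(a[1],a[2],tuple(map(int,a[3].split(","))) if len(a)>3 else None,float(a[4]) if len(a)>4 else 1)
E
python3 look.py wrist w2
```

```text
5.35 [ 0.4443 -0.1843  0.2233] -0.633 0.2271536266447071 [-0.16 -0.06  0.48  1.87  0.03  1.32 -0.32]
```

View pics/w2.png

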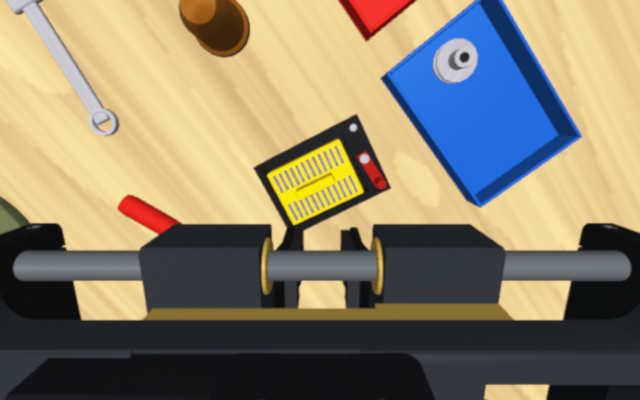

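The tab now lies nearly parallel to the filter's y, with the post at (380,183), so it clears the slab. Next is the rib grasp.

Emit:
carry_out([
  [[-0.0055,0.0035,-0.03],-0.3],
  [[-0.0055,0.0035,-0.06],-0.6],
  [[-0.0055,0.0035,-0.09],-0.9],
  [[-0.0055,0.0035,-0.11],-1.1],
  [[-0.0055,0.0035,-0.11],-1.1],
  [[-0.0055,0.0035,-0.11],-1.1],
  [[-0.0055,0.0035,-0.11],-1.1],
  [[-0.0055,0.0035,-0.11],-1.1],
  [[-0.0055,0.0035,-0.11],-1.1],
  [[-0.0055,0.0035,-0.14],-1.1],
  [[-0.0055,0.0035,-0.165],-1.1],
  [[-0.0055,0.0035,-0.18],-1.1],
  [[-0.0055,0.0035,-0.19],-1.1],
  [[-0.0055,0.0035,-0.19],-1.1],
], grip=0.08)

```text
time: 6.75
position: [0.4378, -0.1806, 0.0315]
tool_rot: [2.052, -2.377, -0.003]
ft_force: [-0.9, 0.2, 0.4]
grip_width: 0.459
```

Emit:
carry_out([
  [[0,0,0],0],
  [[0,0,0],0],
  [[0,0,0],0],
  [[0,0,0],0],
  [[0,0,0],0],
  [[0,0,0],0],
  [[0,0,0.008],0],
  [[0,0,0.016],0],
  [[0,0,0.03],0],
  [[0,0,0.06],0],
  [[0,0,0.09],0],
  [[0,0,0.11],0],
  [[0,0,0.11],0],
], grip=1, squeeze=25)

```text
time: 8.05
position: [0.4405, -0.1814, 0.1458]
tool_rot: [-2.05, 2.376, -0.006]
ft_force: [0.6, 0.2, -1.0]
grip_width: 0.112
```

```bash
python3 look.py wrist w3
python3 - <<'E'
from h import *
# tray edges from w1/w3 views: red & blue & green tray contours on rim plane
for n in("w1","w3"):
    d=np.load(f"pics/{n}.npz");p,K,E=d["p"],d["K"],d["E"];h=cv2.cvtColor(p,cv2.COLOR_BGR2HSV)
    for k,m in(("red",cv2.inRange(h,(0,150,50),(4,255,255))|cv2.inRange(h,(172,150,50),(180,255,255))),("blue",cv2.inRange(h,(100,130,50),(125,255,255)))):
        cs,_=cv2.findContours(cv2.morphologyEx(m,3,np.ones((5,5))),0,2)
        c=max(cs,key=cv2.contourArea);q=cv2.approxPolyDP(cv2.convexHull(c),4,True)[:,0]
        print(n,k,[(tuple(map(int,v)),(onz(v,K,E,.035)[:2]*1000).round(),(onz(v,K,E,0)[:2]*1000).round()) for v in q])
E
```

```text
8.1 [ 0.4394 -0.1809  0.1439] -1.718 0.11135067634537474 [-0.16 -0.01  0.49  1.99  0.    1.16 -1.38]
w1 red [((223, 70), array([568., -99.]), array([574., -89.])), ((71, 93), array([563.,  63.]), array([569.,  88.])), ((43, 91), array([568.,  91.]), array([574., 120.])), ((13, 0), array([653.,  93.]), array([668., 122.])), ((210, 0), array([633., -98.]), array([645., -88.]))]
w1 blue [((432, 0), array([ 609., -313.]), array([ 619., -325.])), ((434, 40), array([ 573., -314.]), array([ 580., -326.])), ((424, 47), array([ 568., -304.]), array([ 574., -315.])), ((267, 73), array([ 561., -143.]), array([ 566., -138.])), ((257, 69), array([ 566., -133.]), array([ 571., -127.])), ((244, 0), array([ 629., -131.]), array([ 641., -124.]))]
w3 red [((183, 0), array([ 610., -100.]), array([623., -88.])), ((198, 61), array([ 566., -101.]), array([574., -89.])), ((0, 98), array([562.,  66.]), array([570.,  99.])), ((0, 0), array([630.,  38.]), array([646.,  67.]))]
w3 blue [((467, 7), array([ 573., -314.]), array([ 582., -330.])), ((449, 21), array([ 566., -300.]), array([ 573., -314.])), ((247, 63), array([ 559., -139.]), array([ 566., -132.])), ((237, 55), array([ 566., -133.]), array([ 574., -125.])), ((224, 0), array([ 605., -131.]), array([ 618., -123.])), ((467, 0), array([ 578., -314.]), array([ 587., -330.]))]
```

View pics/w3.png

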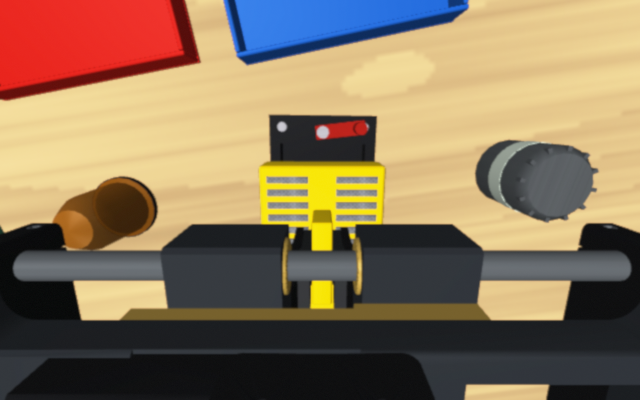

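The filter is out and hangs level in the grip, and the tab is swung clear. Red tray: centre about (636, 4) mm, yaw about 0.03. I'll put the filter at its +y end.

Emit:
carry_out([
  [[0.02,0.024,0.01],0.02],
  [[0.045,0.053,0.01],0.05],
  [[0.075,0.088,0.01],0.08],
  [[0.105,0.124,0.01],0.11],
  [[0.135,0.159,0.01],0.14],
  [[0.16,0.189,0.01],0.16],
  [[0.18,0.212,0.01],0.18],
  [[0.196,0.231,0.01],0.18],
  [[0.196,0.231,0],0.18],
  [[0.196,0.231,-0.03],0.18],
  [[0.196,0.231,-0.05],0.18],
  [[0.196,0.231,-0.05],0.18],
  [[0.196,0.231,-0.05],0.18],
])

```text
time: 9.4
position: [0.6337, 0.0492, 0.0916]
tool_rot: [2.255, -2.184, -0.002]
ft_force: [0.9, 0.7, 0.0]
grip_width: 0.111
```

```bash
python3 look.py wrist w4; python3 look.py side s4 200,130,360,350 2.7
python3 - <<'E'
import cv2,numpy as np
a=cv2.imread("pics/s4.png");b=cv2.resize(cv2.imread("pics/w4.png")[:230],(368,132))
b=cv2.imread("pics/w4.png")[0:260,140:508];o=np.zeros((600,800,3),np.uint8);o[:a.shape[0],:a.shape[1]]=a;o[:260,432:800]=b;cv2.imwrite("pics/c4.png",o)
E
```

```text
9.45 [0.6347 0.0494 0.0928] -1.539 0.11350871809311555 [-0.36  0.39  0.3   1.65 -0.12  1.12 -1.57]
9.5 [0.6353 0.0497 0.0936] -1.539 0.11557415252198656 [-0.36  0.39  0.3   1.65 -0.12  1.12 -1.57]
```

View pics/c4.png

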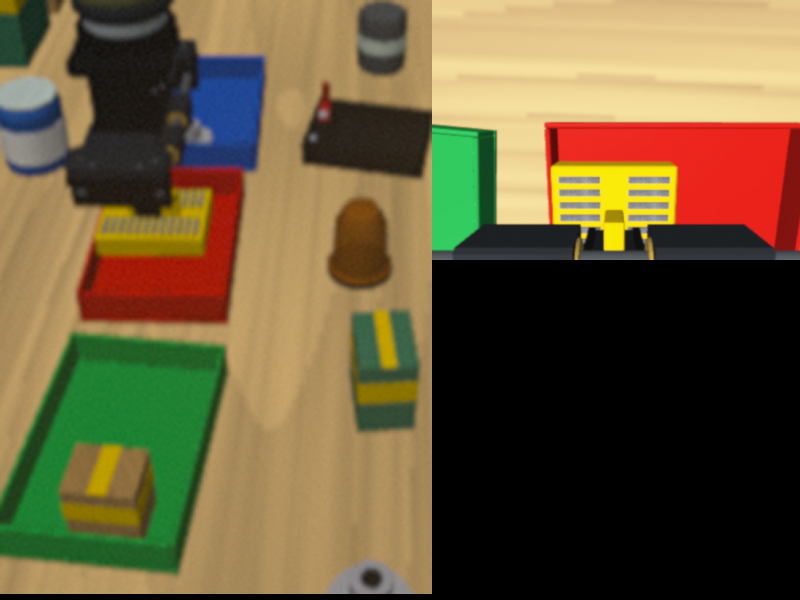

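Run:
```python
from h import *
d=np.load("pics/w4.npz");p,K,E=d["p"],d["K"],d["E"]
print("filter far corners",[(onz(q,K,E,.090)[:2]*1000).round() for q in((260,162),(385,165))])
print("tray +x+y outer rim corner, +x -y side",[(onz(q,K,E,.035)[:2]*1000).round() for q in((253,123),(508,124))])
print("inner floor left edge",(onz((266,150),K,E,.03)[:2]*1000).round())
```

```text
filter far corners [array([678.,  82.]), array([679.,  18.])]
tray +x+y outer rim corner, +x -y side [array([696.,  97.]), array([701., -73.])]
inner floor left edge [678.  89.]
```

Emit:
carry_out([
  [[0,-0.001,-0.015],0],
  [[0,-0.001,-0.03],0],
  [[0,-0.001,-0.042],0],
  [[0,-0.001,-0.052],0],
  [[0,-0.001,-0.058],0],
  [[0,-0.001,-0.062],0],
  [[0,-0.001,-0.064],0],
  [[0,-0.001,-0.064],0],
  [[0,-0.001,-0.064],0],
])

```text
time: 10.4
position: [0.6353, 0.0492, 0.0292]
tool_rot: [-2.257, 2.184, -0.001]
ft_force: [-0.6, 0.2, 1.2]
grip_width: 0.113
```

Emit:
carry_out([
  [[0,-0.001,0],0],
  [[0,-0.001,0],0],
  [[0,-0.001,0],0],
  [[0,-0.001,0.03],0],
  [[0,-0.001,0.08],0],
  [[0,-0.001,0.13],0.1],
  [[-0.02,-0.04,0.18],0.25],
  [[-0.04,-0.085,0.19],0.4],
  [[-0.06,-0.13,0.19],0.55],
  [[-0.08,-0.17,0.19],0.7],
  [[-0.1,-0.21,0.19],0.85],
  [[-0.12,-0.25,0.19],1.0],
  [[-0.14,-0.29,0.19],1.15],
  [[-0.16,-0.33,0.19],1.3],
  [[-0.18,-0.37,0.19],1.42],
  [[-0.19,-0.395,0.19],1.54],
  [[-0.195,-0.406,0.19],1.54],
  [[-0.195,-0.406,0.19],1.54],
  [[-0.195,-0.406,0.19],1.54],
], grip=0.31)

```text
time: 12.3
position: [0.4402, -0.3561, 0.2185]
tool_rot: [-3.141, -0.003, -0.001]
ft_force: [1.0, 0.1, -0.1]
grip_width: 0.34
```

```bash
python3 look.py wrist w5; python3 look.py side s5 200,130,360,350 2
python3 - <<'E'
from h import *
a=cv2.imread("pics/s5.png");b=cv2.imread("pics/w5.png")
o=np.zeros((600,800,3),np.uint8);o[:a.shape[0],:a.shape[1]]=a;o[:260,321:800]=b[:260,80:559];cv2.imwrite("pics/c5.png",o)
E
```

```text
12.35 [ 0.4407 -0.3555  0.2185] 0.003 0.3416570664188841 [ 0.2   0.15  0.48  1.69 -0.07  1.32  0.7 ]
12.4 [ 0.4408 -0.3553  0.2185] 0.004 0.3446866998120216 [ 0.2   0.15  0.48  1.69 -0.07  1.32  0.7 ]
```

View pics/c5.png

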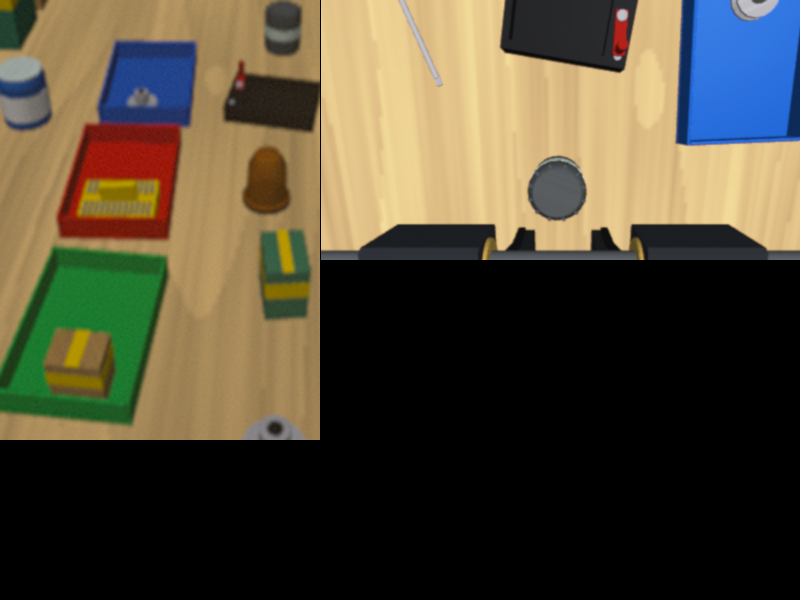

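The air filter lies flat, rib up, in the +y end of the red tray. The oil can's top is at about (316,190) in the wrist view.

Run:
```python
from h import *
d=np.load("pics/w5.npz");p,K,E=d["p"],d["K"],d["E"]
g=cv2.cvtColor(p,cv2.COLOR_BGR2HSV); m=np.zeros(g.shape[:2],np.uint8)
m[130:224,270:370]=cv2.inRange(g,(0,0,0),(180,90,125))[130:224,270:370]
cs,_=cv2.findContours(cv2.morphologyEx(m,2,np.ones((5,5))),0,2);c=max(cs,key=cv2.contourArea)
print(cv2.boundingRect(c))
(x,y),r=cv2.minEnclosingCircle(c); print(x,y,r)
b=cv2.boundingRect(c)
# lower arc of top rim: use width row and bottom
cy=b[1]+b[3]-b[2]/2; cx=b[0]+b[2]/2
print(cx,cy,onz((cx,cy),K,E,.076), onz((cx,cy),K,E,.0))
print("w",np.linalg.norm(onz((b[0],cy),K,E,.076)-onz((b[0]+b[2],cy),K,E,.076)))
print(E.round(3))
```

```text
(287, 161, 58, 59)
315.82403564453125 190.08737182617188 30.229267120361328
316.0 191.0 [ 0.43440717 -0.35714263  0.076     ] [ 0.4329701  -0.37401409  0.        ]
w 0.05666159267787977
[[ 1.     0.001 -0.001  0.44 ]
 [ 0.001 -0.969 -0.245 -0.29 ]
 [-0.001  0.245 -0.969  0.38 ]
 [ 0.     0.     0.     1.   ]]
```

Emit:
carry_out([
  [[-0.006,-0.0015,-0.02],0],
  [[-0.006,-0.0015,-0.04],0],
  [[-0.006,-0.0015,-0.06],0],
  [[-0.006,-0.0015,-0.075],0],
  [[-0.006,-0.0015,-0.08],0],
  [[-0.006,-0.0015,-0.08],0],
  [[-0.006,-0.0015,-0.08],0],
  [[-0.006,-0.0015,-0.08],0],
  [[-0.006,-0.0015,-0.1],0],
  [[-0.006,-0.0015,-0.125],0],
  [[-0.006,-0.0015,-0.15],0],
  [[-0.006,-0.0015,-0.17],0],
  [[-0.006,-0.0015,-0.179],0],
  [[-0.006,-0.0015,-0.179],0],
], grip=-1)

```text
time: 13.8
position: [0.4333, -0.3581, 0.039]
tool_rot: [-3.141, -0.003, 0.002]
ft_force: [-0.3, -0.0, 1.2]
grip_width: 0.996
```

Emit:
carry_out([
  [[0,0,0],0],
  [[0,0,0],0],
  [[0,0,0],0],
  [[0,0,0],0],
  [[0,0,0],0],
  [[0,0,0],0],
  [[0,0,0.01],0],
  [[0,0,0.02],0],
  [[0,0,0.04],0],
  [[0,0,0.065],0],
  [[0,0,0.085],0],
  [[0,0,0.095],0],
  [[0,0,0.095],0],
], grip=1, squeeze=40)

```text
time: 15.1
position: [0.4345, -0.359, 0.1363]
tool_rot: [3.14, 0.003, 0.004]
ft_force: [0.0, 0.5, -3.3]
grip_width: 0.675
```

Emit:
carry_out([
  [[0.008,0.012,0],0],
  [[0.022,0.035,0],0],
  [[0.04,0.063,0],0],
  [[0.06,0.094,0],0],
  [[0.08,0.126,0],0],
  [[0.1,0.157,0],0],
  [[0.12,0.188,0],0],
  [[0.14,0.22,0],0],
  [[0.16,0.251,0],0],
  [[0.178,0.279,0],0],
  [[0.192,0.301,0],0],
  [[0.2,0.313,0],0],
  [[0.203,0.318,0],0],
  [[0.203,0.318,-0.02],0],
  [[0.203,0.318,-0.04],0],
  [[0.203,0.318,-0.05],0],
  [[0.203,0.318,-0.05],0],
])

```text
time: 16.8
position: [0.6347, -0.0415, 0.0825]
tool_rot: [3.141, 0.001, -0.007]
ft_force: [-0.1, 0.5, -3.1]
grip_width: 0.674
```

Emit:
carry_out([
  [[0,0,-0.012],0],
  [[0,0,-0.022],0],
  [[0,0,-0.03],0],
  [[0,0,-0.036],0],
  [[0,0,-0.04],0],
  [[0,0,-0.04],0],
  [[0,0,-0.04],0],
])

```text
time: 17.5
position: [0.6371, -0.0404, 0.0447]
tool_rot: [3.142, 0.003, 0.001]
ft_force: [-0.2, -0.3, -3.1]
grip_width: 0.674
```

Still carrying the weight (3.1 N), so I'll lower it the last 2 mm and release.

Emit:
carry_out([
  [[0,0,-0.001],0],
  [[0,0,-0.002],0],
  [[0,0,-0.002],0],
  [[0,0,-0.002],0],
])

```text
time: 17.9
position: [0.6372, -0.0404, 0.0442]
tool_rot: [-3.141, -0.003, -0.002]
ft_force: [-3.3, 0.1, 5.8]
grip_width: 0.683
```

Emit:
carry_out([
  [[0,0,0],0],
  [[0,0,0],0],
  [[0,0,0],0],
  [[0,0,0.01],0],
  [[0,0,0.04],0],
  [[0,0,0.085],0],
  [[0,0,0.13],0],
  [[-0.01,0.01,0.17],0],
  [[-0.035,0.037,0.176],0.05],
  [[-0.065,0.068,0.176],0.1],
  [[-0.095,0.099,0.176],0.15],
  [[-0.125,0.13,0.176],0.2],
  [[-0.155,0.162,0.176],0.24],
  [[-0.185,0.193,0.176],0.24],
  [[-0.2,0.21,0.176],0.24],
  [[-0.205,0.214,0.176],0.24],
  [[-0.205,0.214,0.176],0.24],
], grip=-0.75)

```text
time: 19.6
position: [0.4318, 0.1738, 0.2193]
tool_rot: [3.118, 0.381, 0.002]
ft_force: [0.6, -0.1, -0.1]
grip_width: 0.875
```

```bash
python3 look.py wrist w6; python3 look.py side s6 200,130,360,350 2
python3 - <<'E'
from h import *
a=cv2.imread("pics/s6.png");b=cv2.imread("pics/w6.png")
o=np.zeros((600,800,3),np.uint8);o[:a.shape[0],:a.shape[1]]=a;o[:260,321:800]=b[:260,80:559];cv2.imwrite("pics/c6.png",o)
d=np.load("pics/w6.npz");p,K,E=d["p"],d["K"],d["E"];h=cv2.cvtColor(p,cv2.COLOR_BGR2HSV)
m=cv2.inRange(h,(70,60,30),(95,255,255))|cv2.inRange(h,(20,120,60),(35,255,255))
m[226:]=0
cs,_=cv2.findContours(cv2.morphologyEx(m,3,np.ones((5,5))),0,2)
for c in sorted(cs,key=cv2.contourArea)[::-1][:3]:
    q=cv2.approxPolyDP(cv2.convexHull(c),3,True)[:,0]; print([(tuple(map(int,v)),(onz(v,K,E,.074)[:2]*1000).round().tolist()) for v in q])
E
```

```text
19.65 [0.4326 0.1728 0.2191] 0.241 0.8706027565796388 [-0.47 -0.07  0.03  1.89  0.    1.32 -0.2 ]
19.7 [0.4329 0.1723 0.2189] 0.24 0.8762454085788676 [-0.47 -0.07  0.03  1.89  0.    1.32 -0.2 ]
[((304, 151), [406.0, 206.0]), ((348, 158), [449.0, 210.0]), ((339, 218), [456.0, 149.0]), ((298, 213), [414.0, 144.0])]
[((494, 73), [557.0, 315.0]), ((516, 76), [577.0, 318.0]), ((562, 96), [624.0, 312.0]), ((551, 139), [631.0, 273.0]), ((527, 137), [608.0, 270.0]), ((490, 125), [570.0, 271.0])]
[((547, 178), [642.0, 238.0]), ((541, 224), [656.0, 192.0]), ((523, 224), [638.0, 188.0])]
```

View pics/c6.png

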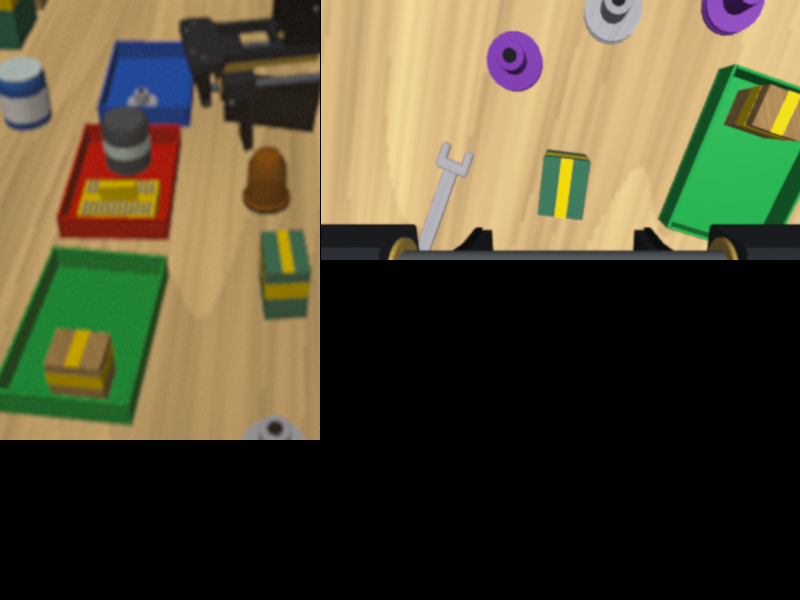

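The oil filter stands upright in the red tray at -y. The carton's centre is about (431, 175) mm, yaw about 0.13.

Emit:
carry_out([
  [[-0.002,0.003,-0.04],-0.11],
  [[-0.002,0.003,-0.08],-0.11],
  [[-0.002,0.003,-0.11],-0.11],
  [[-0.002,0.003,-0.135],-0.11],
  [[-0.002,0.003,-0.155],-0.11],
  [[-0.002,0.003,-0.17],-0.11],
  [[-0.002,0.003,-0.178],-0.11],
  [[-0.002,0.003,-0.178],-0.11],
])

```text
time: 20.5
position: [0.4298, 0.1752, 0.0396]
tool_rot: [3.134, 0.204, -0.003]
ft_force: [-0.2, -0.5, -0.1]
grip_width: 0.876
```

Emit:
carry_out([
  [[0,0,0],0],
  [[0,0,0],0],
  [[0,0,0],0],
  [[0,0,0],0],
  [[0,0,0],0],
  [[0,0,0],0],
  [[0,0,0.01],0],
  [[0,0,0.02],0],
  [[0,0,0.04],0],
  [[0,0,0.065],0],
  [[0,0,0.085],0],
  [[0,0,0.095],0],
  [[0,0,0.095],0],
], grip=1, squeeze=30)

```text
time: 21.8
position: [0.4306, 0.177, 0.1371]
tool_rot: [-3.134, -0.207, -0.004]
ft_force: [-0.7, -0.3, -2.4]
grip_width: 0.526
```

Emit:
carry_out([
  [[0.01,0.001,0],-0.02],
  [[0.03,0.004,0],-0.05],
  [[0.055,0.007,0],-0.08],
  [[0.08,0.01,0],-0.11],
  [[0.11,0.014,0],-0.14],
  [[0.14,0.018,0],-0.17],
  [[0.165,0.021,0],-0.18],
  [[0.185,0.024,0],-0.18],
  [[0.198,0.0245,0],-0.18],
  [[0.198,0.0245,-0.02],-0.18],
  [[0.198,0.0245,-0.042],-0.18],
  [[0.198,0.0245,-0.06],-0.18],
  [[0.198,0.0245,-0.074],-0.18],
  [[0.198,0.0245,-0.083],-0.18],
  [[0.198,0.0245,-0.089],-0.18],
  [[0.198,0.0245,-0.0915],-0.18],
  [[0.198,0.0245,-0.0915],-0.18],
  [[0.198,0.0245,-0.0915],-0.18],
])

```text
time: 23.6
position: [0.6282, 0.2011, 0.0452]
tool_rot: [-3.14, 0.076, -0.002]
ft_force: [-1.3, -1.1, 1.8]
grip_width: 0.526
```

Emit:
carry_out([
  [[0,0,0],0],
  [[0,0,0],0],
  [[0,0,0],0],
  [[0,0,0.01],0],
  [[0,0,0.04],0],
  [[0,0,0.085],0],
  [[0,0,0.13],0],
  [[-0.01,0.01,0.17],0],
  [[-0.035,0.03,0.176],0.05],
  [[-0.065,0.055,0.176],0.05],
  [[-0.1,0.08,0.176],0.05],
  [[-0.135,0.11,0.176],0.05],
  [[-0.165,0.135,0.176],0.05],
  [[-0.188,0.155,0.176],0.05],
  [[-0.188,0.155,0.176],0.05],
  [[-0.188,0.155,0.176],0.05],
], grip=-0.6)

```text
time: 25.2
position: [0.4396, 0.3566, 0.221]
tool_rot: [-3.141, -0.006, -0.002]
ft_force: [0.6, -0.8, 0.4]
grip_width: 0.796
```

```bash
python3 look.py wrist w7; python3 look.py scene s7 210,110,480,370 1.6
python3 - <<'E'
from h import *
a=cv2.imread("pics/s7.png");b=cv2.imread("pics/w7.png")
o=np.zeros((600,800,3),np.uint8);o[:a.shape[0],:a.shape[1]]=a;o[:230,433:800]=b[:230,140:507];cv2.imwrite("pics/c7.png",o)
d=np.load("pics/w7.npz");p,K,E=d["p"],d["K"],d["E"];h=cv2.cvtColor(p,cv2.COLOR_BGR2HSV)
m=cv2.inRange(h,(0,0,90),(180,40,255));m[224:]=0
cs,_=cv2.findContours(cv2.morphologyEx(m,2,np.ones((3,3))),0,2)
for c in sorted(cs,key=cv2.contourArea)[::-1][:3]:
    e=cv2.minEnclosingCircle(c);print(e,cv2.boundingRect(c),(onz(e[0],K,E,.01)[:2]*1000).round())
E
```

```text
25.25 [0.4406 0.3555 0.2208] 0.001 0.7984739206566137 [-0.68  0.15 -0.06  1.67  0.01  1.33 -0.73]
25.3 [0.4411 0.355  0.2206] -0.0 0.7991555245989799 [-0.68  0.15 -0.06  1.67  0.01  1.33 -0.73]
((321.57818603515625, 175.8159637451172), 25.401439666748047) (297, 151, 50, 51) [439. 359.]
```

View pics/c7.png

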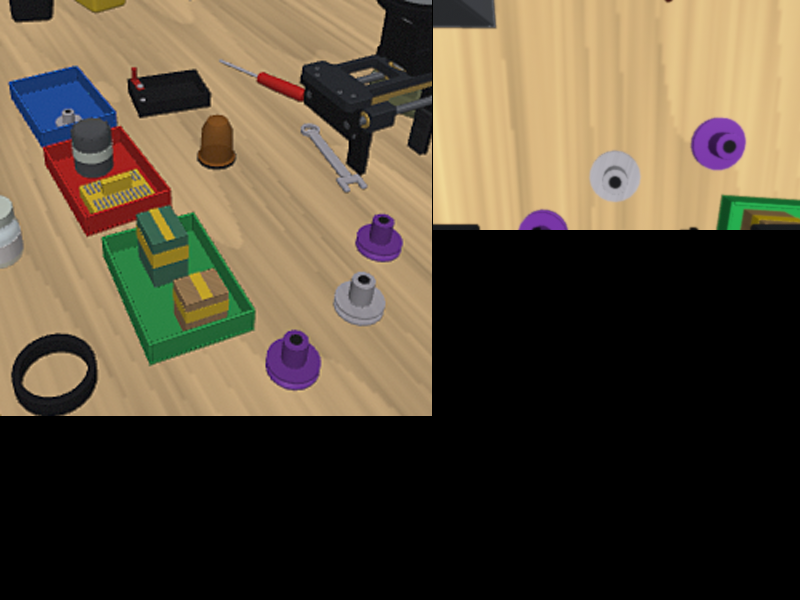

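The carton stands upright in the green tray beside the stock carton. The grey pulley is at (439, 358) mm.

Emit:
carry_out([
  [[-0.0015,0.0025,-0.04],0],
  [[-0.0015,0.0025,-0.08],0],
  [[-0.0015,0.0025,-0.115],0],
  [[-0.0015,0.0025,-0.145],0],
  [[-0.0015,0.0025,-0.17],0],
  [[-0.0015,0.0025,-0.185],0],
  [[-0.0015,0.0025,-0.194],0],
  [[-0.0015,0.0025,-0.197],0],
  [[-0.0015,0.0025,-0.197],0],
], grip=-0.38)

```text
time: 26.2
position: [0.4389, 0.3588, 0.0236]
tool_rot: [-3.141, -0.002, -0.001]
ft_force: [-0.2, 0.8, 0.5]
grip_width: 0.686
```

Emit:
carry_out([
  [[0,0,0],0],
  [[0,0,0],0],
  [[0,0,0],0],
  [[0,0,0],0],
  [[0,0,0],0],
  [[0,0,0],0],
  [[0,0,0],0],
  [[0,0,0.01],0],
  [[0,0,0.03],0],
  [[0,0,0.06],0],
  [[0,0,0.1],0],
  [[0,0,0.125],0],
  [[0,0,0.135],0],
  [[0,0,0.135],0],
], grip=1, squeeze=45)

```text
time: 27.6
position: [0.4383, 0.3589, 0.1589]
tool_rot: [-3.141, -0.003, -0.001]
ft_force: [0.4, 0.0, -4.9]
grip_width: 0.306
```

Emit:
carry_out([
  [[0.004,-0.012,0],0],
  [[0.012,-0.036,0],0],
  [[0.023,-0.072,0],0],
  [[0.037,-0.115,0],0],
  [[0.051,-0.158,0],0],
  [[0.065,-0.2,0],0],
  [[0.079,-0.243,0],0],
  [[0.093,-0.286,0],0],
  [[0.107,-0.33,0],0],
  [[0.121,-0.373,0],0],
  [[0.135,-0.416,0],0],
  [[0.149,-0.459,0],0],
  [[0.163,-0.502,0],0],
  [[0.177,-0.545,0],0],
  [[0.188,-0.58,0],0],
  [[0.195,-0.602,0],0],
  [[0.199,-0.614,0],0],
  [[0.199,-0.614,0],0],
  [[0.199,-0.614,-0.04],0],
  [[0.199,-0.614,-0.04],0],
])

```text
time: 29.6
position: [0.6333, -0.2511, 0.1118]
tool_rot: [-3.136, -0.007, 0.017]
ft_force: [-1.9, 0.4, -6.4]
grip_width: 0.31
```

```bash
python3 look.py wrist w8; python3 look.py scene s8 200,110,400,350 2.4
python3 - <<'E'
from h import *
a=cv2.imread("pics/s8.png");b=cv2.imread("pics/w8.png")
o=np.zeros((600,800,3),np.uint8);o[:a.shape[0],:a.shape[1]]=a;o[:260,481:800]=b[:260,160:479];cv2.imwrite("pics/c8.png",o)
E
```

```text
29.65 [ 0.6346 -0.2516  0.1143] 0.005 0.30795362213680877 [ 0.07  0.47  0.36  1.49 -0.17  1.21  0.46]
29.7 [ 0.6363 -0.2527  0.1168] 0.004 0.3080600324499456 [ 0.07  0.47  0.36  1.49 -0.17  1.21  0.46]
```

View pics/c8.png

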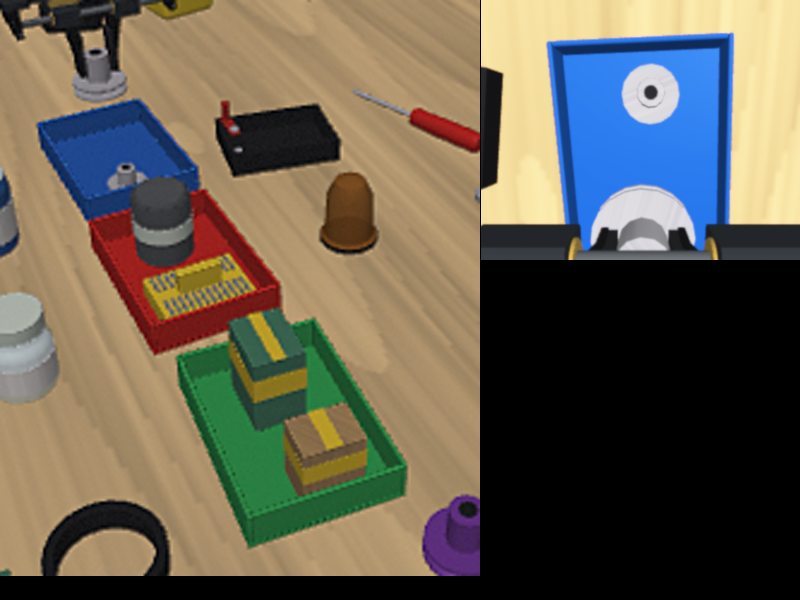

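The pulley hangs level over the free end of the blue tray, and the other things are in place.

Emit:
carry_out([
  [[0,0,-0.02],0],
  [[0,0,-0.04],0],
  [[0,0,-0.058],0],
  [[0,0,-0.071],0],
  [[0,0,-0.08],0],
  [[0,0,-0.086],0],
  [[0,0,-0.089],0],
  [[0,0,-0.09],0],
  [[0,0,-0.09],0],
])

```text
time: 30.6
position: [0.6376, -0.2556, 0.0286]
tool_rot: [3.141, 0.003, 0.001]
ft_force: [-0.0, 0.3, -4.8]
grip_width: 0.309
```

Emit:
carry_out([
  [[0,0,-0.001],0],
  [[0,0,-0.0018],0],
  [[0,0,-0.0018],0],
  [[0,0,-0.0018],0],
])

```text
time: 31.0
position: [0.6378, -0.2557, 0.0275]
tool_rot: [3.141, 0.003, 0.002]
ft_force: [-2.1, 1.4, 2.4]
grip_width: 0.31
```

Contact with the floor. I'll release, rise and back away.

Emit:
carry_out([
  [[0,0,0],0],
  [[0,0,0],0],
  [[0,0,0],0],
  [[0,0,0],0],
  [[0,0,0.015],0],
  [[0,0,0.05],0],
  [[0,0,0.1],0],
  [[0,0,0.15],0],
  [[0,0,0.2],0],
  [[-0.04,0,0.22],0],
  [[-0.08,0,0.22],0],
  [[-0.12,0,0.22],0],
  [[-0.12,0,0.22],0],
  [[-0.12,0,0.22],0],
], grip=-0.38)

```text
time: 32.4
position: [0.517, -0.2557, 0.2479]
tool_rot: [-3.141, -0.001, -0.005]
ft_force: [0.7, -0.6, 0.5]
grip_width: 0.695
```

```bash
python3 look.py side s9 190,110,410,360 1.8; python3 look.py scene s10 200,110,400,350 2.2
python3 - <<'E'
from h import *
a=cv2.imread("pics/s9.png");b=cv2.imread("pics/s10.png")
o=np.zeros((600,800,3),np.uint8);o[:a.shape[0],:a.shape[1]]=a;w=800-a.shape[1];o[:b.shape[0],a.shape[1]:]=b[:,:w];cv2.imwrite("pics/c9.png",o)
E
```

```text
32.45 [ 0.518  -0.2553  0.2476] 0.002 0.6915024599274152 [ 0.06  0.15  0.4   1.62 -0.06  1.38  0.47]
32.5 [ 0.5184 -0.2551  0.2472] 0.003 0.6919893022331826 [ 0.06  0.16  0.4   1.62 -0.06  1.38  0.47]
```

View pics/c9.png

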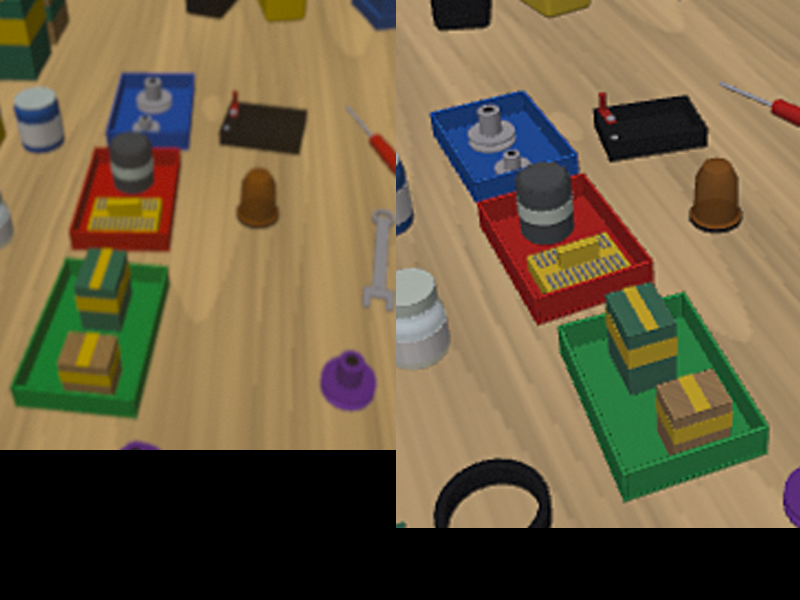

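Both views agree. The pulley is flat, hub up, in blue. The oil filter is upright beside the flat air filter in red, and the carton stands in green. The lens is unmoved and the gripper is clear. I'm handing in.

```bash
python3 -c "
from h import *
print(ticket.close_job())"
```

```text
the job is handed in; nothing more can be done
None
```

The job is done and handed in, at about 32.5 s of the 134 s allowed.

- **Red tray:** I swung the tab from about 0.23 rad to near 1.7 rad, then lifted the air filter out by its rib. It lies flat, rib up, in the +y end, with the oil filter standing upright beside it at the -y end.
- **Green tray:** the carton stands upright on the floor beside the stock carton.
- **Blue tray:** the pulley lies flat, hub up, beside the stock pulley.

In the last side and scene pictures everything is where it should be, with the lens and the purple look-alikes untouched and the gripper open and clear of everything. The force readings returned after each move were all below 10 N, though I did not monitor force continuously.

Two measurements disagreed. The carton's yaw read about 0.23 rad in the scene view but 0.13 in the wrist view; I used the wrist value, and it gripped cleanly. The tray edges came out about 3% short in the wrist view, which the placing margins covered. No checks failed.

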